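Break down the bowl cutter station for the wash

ROBOT

A 6-joint arm with a two-finger parallel gripper is mounted at the origin on the work surface. World frame = base frame: x ahead of the robot, y to its left, z up, the work surface at z = 0. Lengths are in m, angles in rad, forces in N, time in s.
With the tool pointing down it reaches from about 0.35 to 0.775 m from the base axis. Payload 5.5 kg.
Tool frame: the origin (TCP) lies midway between the tips of the shut fingers; the grasp point (between the pads) lies 19 mm behind it; z points along the fingers, y is the line along which they close (so a half turn about z gives the same grasp; the last joint's range is limited). The gripper opens to 85 mm and grips with 20 to 120 N. Pads are 22 mm wide; open, the fingers measure 114 mm over their backs; the gripper's body (76 mm by 85 mm) begins 54 mm behind the grasp point. The pads swing forward as they close: fully open they stand 13 mm farther back than shut.
Start: joints at [-1.369, 0.313, 0.046, 1.304, 0, 1.431], TCP at [0.193, -0.542, 0.231] pointing down, gripper open.
Joint ranges: [-2.76, 2.76], [-0.86, 1.69], [-1.03, 1.26], [-2.2, 2.34], [-1.47, 1.5], [-3.14, 3.14]. Speed limits (rad/s): [2.57, 2.57, 3.14, 3.14, 3.14, 3.14].

INTERFACE

Orientations are given as a unit quaternion [w, x, y, z].
In Python, from workcell import env gives the robot as it stands. The module is installed in compiled form; this text tells all that it offers.
- The arm moves only by the tool carry_out, never from a script. Its argument "series" is a list of rows, each an object with "delta_rot": the turn, a rotation vector about the world's x, y, z normalised to -1 to 1, where 1 is 0.1 rad, a list of three; "travel": the shift along the world's x, y, z normalised to -1 to 1, where 1 is 0.025 m, a list of three; "fingers": the closure, from -1 (fully open) to 1 (shut). In form: [{"delta_rot": [ax, ay, az], "travel": [tx, ty, tz], "fingers": fingers}, ...]. A call has 1 to 5 rows; each row shifts and turns the commanded pose from where the row before left it; what a row does not reach is not made up. A row lasts 1/8 s, in which the tool goes at most 62.5 mm and 10.7 degrees, less where a joint would pass 70% of its speed; a pose out of reach is approached as far as the arm can. A call with a number of a shift or a turn outside -1 to 1 is refused whole. A call with a gripper value outside its range is refused whole. The fingers move at their own pace and stop on an object; "squeeze" is the grip in N (left out, the last holds). Time passes only in rows, so rows that do not move let the fingers close. It gives the time, the measured TCP pose, the force, the opening and the grip force at its end, in the units of the state.
- env.get_state(): the state, without advancing time (a new reading comes with each control period).
- env.read_camera(name): name is "side" or "top"; returns a dict with "color" (420x560x3 uint8, red, green, blue), "fx", "fy", "cx", "cy" (pixels), "D" ([k1, k2, p1, p2, k3] as OpenCV has them; the pictures are not rectified), "world_from_camera" (4x4, takes a point from camera to world coordinates). Camera axes: x right, y up, looking along -z (the intrinsics and any distortion apply to the point x, -y, -z); pixel columns grow to the right and rows downward; lengths in m; the calibration is good to about 2 mm. A picture is of the moment at which its call begins. There is no depth.
- env.hand_in(): hands the job in; it is judged then, once.
The state is a dict: "clock": time; "joint_pos": joint angles; "qvel": joint speeds; "tau": joint torques, N m; "tcp_pos": TCP position; "orientation": TCP orientation; "wrist_force": force on the tool from outside, world axes, zero at the start; "ft_torque": the same for the moment, N m; "finger_gap": finger opening in m; "grip_force": force on a finger pad.
Only numpy, scipy, OpenCV 4.12 (cv2) and the standard library are available. Lean on these libraries where they do the work, as an engineer would, in place of code of your own. Each camera call takes 0.05 s, during which the arm holds its last target. There are 200 camera calls.

TASK

Get the cutter station ready for the wash: nest the three mixing bowls, the mauve medium one in the plum large one and the lilac small one in the medium, all standing level on the worktop, then unscrew the black blade cap from the bowl cutter. Nobody marked which way its thread runs, so try it both ways; lift it off and finish still holding it in the gripper, a hand's breadth clear above the cutter and touching nothing else. Never let the cap drop, and leave the other things on the bench where they are.

Things in the scene. Friction and masses are not known exactly. Their poses are not given: they have to be found in the camera images.
- large_bowl: Dark plum round plastic mixing bowl, 212 mm across the rim, 88 mm high, foot 132 mm across, walls 4 mm, floor 4 mm thick; the rolled rim is a band 10 mm thick (inner diameter 192 mm) and 10 mm high at the top, which can be pinched from above with one finger inside and one outside. Origin: centre of the underside, z up; yaw means nothing
- medium_bowl: Mauve round plastic mixing bowl, 144 mm across the rim, 78 mm high, foot 84 mm across, walls 4 mm, floor 4 mm thick; the rolled rim is a band 10 mm thick (inner diameter 124 mm) and 10 mm high at the top, which can be pinched from above with one finger inside and one outside. Origin: centre of the underside, z up; yaw means nothing
- small_bowl: Pale lilac round plastic mixing bowl, 72 mm across the rim, 62 mm high, foot 44 mm across, walls 4 mm, floor 4 mm thick; the rolled rim is a band 10 mm thick (inner diameter 52 mm) and 10 mm high at the top, which can be pinched from above with one finger inside and one outside. Origin: centre of the underside, z up; yaw means nothing
- cap: Black fluted round cap, 56 mm across, 34 mm high, 120 g, on the blade spindle in the cutter's steel bowl, its top 18 mm above that bowl's rim. Origin: centre of its underside, z up along the spindle. Quick thread: turned its loosening way it is free from about 60 to 115 degrees, hardly rising, and then lifts straight off. Its hand varies and does not show
- cap_seat (a point): Point on the spindle axis at the cap's seat, 165 mm above the worktop, where the cap's origin lies while it is on; z up, fixed to the cutter. Turned the wrong way (clockwise or counter-clockwise, not known beforehand) the cap binds hard within 5 degrees: the fingers slip round it against 0.3 to 1.5 N m (at 40 N of grip) and a tug of 10 N does not lift it; the right way it turns easily
- cutter: Bowl cutter, fixed: round aluminium platform 250 mm across, 58 mm high; on it a steel bowl 206 mm across, inside 190 mm, rim 181 mm above the worktop, with a black side handle (reaching 150 mm from the spindle) and S-blades on a hub in its middle; motor tower 200 x 150 mm, 252 mm high, its centre 215 mm from the spindle along the cutter's -y. Origin: on the spindle axis at worktop level, z up
- cake_ring: Bystander: steel cake ring, 70 mm across, 45 mm high; origin at the centre of its underside
- sugar_shaker: Bystander: steel sugar shaker, 68 mm across, 131 mm high; origin at the centre of its underside
- tartlet: Bystander: chocolate tartlet, 80 mm across, 29 mm high; origin at the centre of its underside
- nozzle: Bystander: steel piping nozzle, cone 30 mm across, 45 mm high; origin at the centre of its underside
- timer: Bystander: white kitchen timer with a red dial, 64 mm across, 34 mm high; origin at the centre of its underside
- spatula: Bystander: black-handled spatula lying flat along its x axis, 240 mm long
- brush: Bystander: pastry brush lying flat along its x axis, 200 mm long
Not all that is in view belongs to the job. What is shaped like the cap but yellow is not meant.

How it is judged:
By the outcome, as a careful person would: the job done as asked, in the order asked, and still so for the second after the job is handed in, while the arm keeps its last pose, push and grip.
It also fails if it takes over 64 s, if anything falls off the work surface, if the arm or the gripper's body presses on something with over 40 N, if the wrist force passes 120 N, or if a joint passes its speed limit or range.

## Working session

There is one attempt and no reset: what is moved stays moved. The work goes in short steps, Python scripts to look and compute and a tool call to move; the robot and the scene stay as the last step left them, time stands still between calls to the robot, and variables do not carry over. Pictures are saved under pics/ and viewed, at most 10 in all, crops included, and the job is handed in when it is done.

Besides the shell and the picture viewer there is one more tool, called after ">>>" by a JSON object that holds its "api" and its "payload". carry_out: Moves the arm, as the interface text tells. Its arguments: {"type":"object","properties":{"series":{"type":"array","items":{"type":"object","properties":{"delta_rot":{"type":"array","items":{"type":"number"}},"travel":{"type":"array","items":{"type":"number"}},"fingers":{"type":"number"}}}},"squeeze":{"type":"number"}},"required":["series"]}

```bash
mkdir -p pics; cat > h.py <<'E'
import numpy as np,cv2
from workcell import env
def cam(n):
    r=env.read_camera(n); K=np.array([[r['fx'],0,r['cx']],[0,r['fy'],r['cy']],[0,0,1.]]); return r['color'],K,np.array(r['D'],float),np.array(r['world_from_camera'])
def ray(c,u,v):
    _,K,D,T=c; p=cv2.undistortPoints(np.array([[[u,v]]],float),K,D)[0,0]
    return T[:3,3],T[:3,:3]@np.array([p[0],-p[1],-1.])
def at(c,u,v,z):
    o,d=ray(c,u,v); return (o+d*(z-o[2])/d[2])[:2]
def proj(c,P):
    _,K,D,T=c; q=(np.atleast_2d(P)-T[:3,3])@T[:3,:3]; q=q*[1,-1,-1]
    return cv2.projectPoints(q,np.zeros(3),np.zeros(3),K,D)[0][:,0]
def st():
    s=env.get_state(); print({k:np.round(v,3).tolist() for k,v in s.items()})
E
python3 - <<'E'
from h import *
for n in('top','side'):
    c=cam(n); cv2.imwrite(f'pics/{n}0.png',cv2.resize(c[0][:,:,::-1],(800,600),interpolation=cv2.INTER_CUBIC))
    print(n,c[3].round(3).tolist(),c[1][0,0])
st()
E
```

```text
top [[0.01, 0.99, -0.144, 0.281], [-1.0, 0.011, 0.001, 0.104], [0.002, 0.144, 0.99, 1.456], [0.0, 0.0, 0.0, 1.0]] 390.19789003069536
side [[0.777, 0.364, -0.514, -0.339], [-0.629, 0.466, -0.622, -0.887], [0.013, 0.807, 0.591, 1.057], [0.0, 0.0, 0.0, 1.0]] 470.4991368284616
{'clock': 0.1, 'joint_pos': [-1.369, 0.314, 0.045, 1.304, 0.0, 1.431], 'qvel': [-0.001, -0.001, 0.003, -0.001, 0.001, -0.001], 'tau': [0.003, -48.172, 29.924, 0.013, -0.0, 0.0], 'tcp_pos': [0.193, -0.541, 0.23], 'orientation': [-0.001, 0.985, 0.17, -0.0], 'wrist_force': [0.241, -0.411, 0.074], 'ft_torque': [-0.006, -0.018, -0.022], 'grip_force': 0.0, 'finger_gap': 0.085}
```

View pics/top0.png

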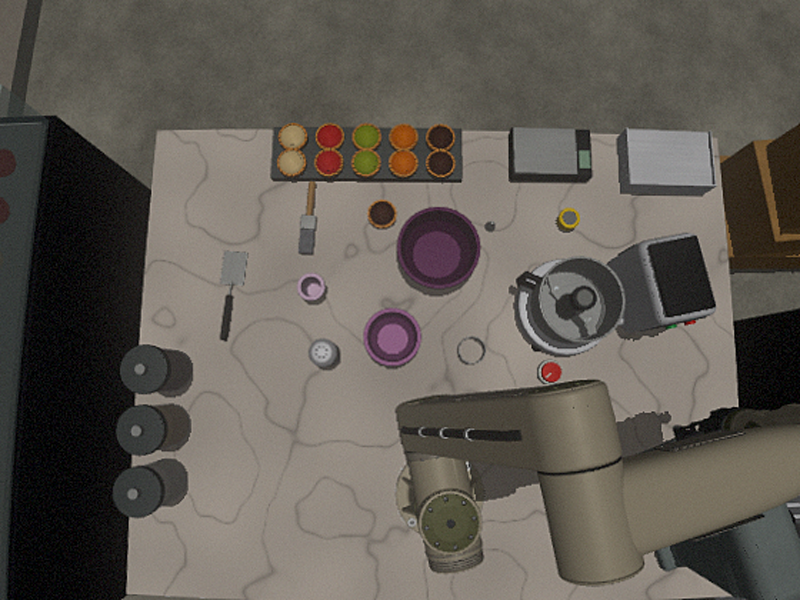

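View pics/side0.png

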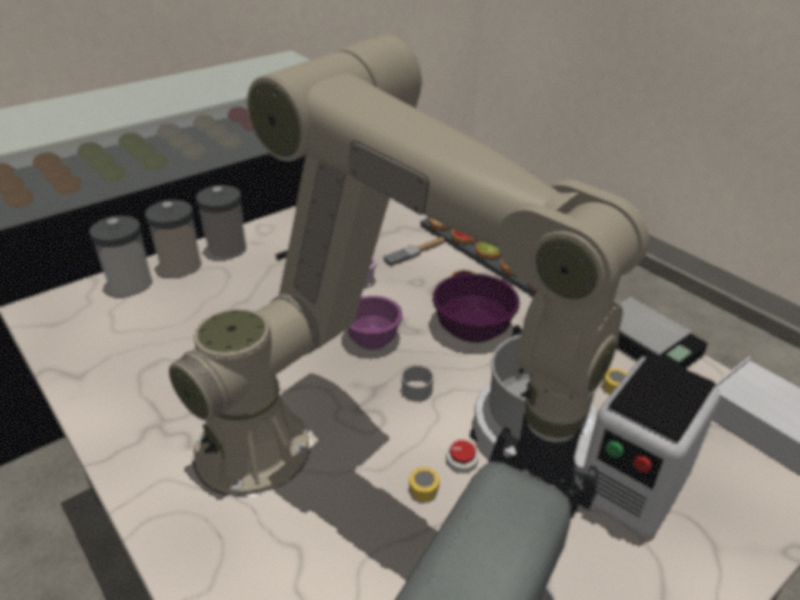

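The top view shows the large bowl at about (438,250), medium (392,337), small (312,288) and the cap at (582,298), all in 800x600 pixels. The cutter tower is to its right and the handle to its left. In the side view the arm hides part of the bench.

```bash
cat >> h.py <<'E'
def circ(P):
    A=np.c_[2*P,np.ones(len(P))]
    for _ in range(4):
        s=np.linalg.lstsq(A,(P**2).sum(1),rcond=None)[0]; r=np.sqrt(s[2]+s[:2]@s[:2])
        e=np.abs(np.hypot(*(P-s[:2]).T)-r); k=e<max(.002,2*np.median(e)); P=P[k];A=A[k]
    return s[:2],r
def bowl(c,u,v,z,R):
    im=c[0].astype(int); r,g,b=[cv2.GaussianBlur(im[...,i].astype(np.float32),(3,3),0) for i in range(3)]
    m=((np.minimum(r,b)-g)>0.10*(r+g+b)/3+3).astype(np.uint8)
    w=np.zeros_like(m); cv2.circle(w,(int(u),int(v)),R,1,-1)
    cs,_=cv2.findContours(m*w,cv2.RETR_EXTERNAL,cv2.CHAIN_APPROX_NONE); k=cv2.convexHull(max(cs,key=cv2.contourArea))[:,0]
    k=max(cs,key=cv2.contourArea)[:,0]
    return circ(np.array([at(c,*p,z) for p in k]))
E
python3 - <<'E'
from h import *
c=cam('top'); f=.7
for n,u,v,z,R in(('L',438,250,.083,40),('M',392,337,.073,27),('S',312,288,.057,16)):
    p,r=bowl(c,u*f,v*f,z,R); print(n,p.round(4),r.round(4),np.hypot(*p))
for n,u,v,z in(('cap',582,298,.199),('yellow',569,219,.034),('timer',550,372,.034),('ring',471,350,.045),('shaker',324,352,.131),('nozzle',490,226,.02),('tart',382,214,.029),('handle',528,283,.15),('t1',654,241,.252),('t2',699,236,.252),('t3',714,311,.252),('t4',666,326,.252)):
    print(n,at(c,u*f,v*f,z).round(3))
x0,y0=360,170
im=cv2.resize(c[0][170:260,350:490,::-1],None,fx=5,fy=5,interpolation=cv2.INTER_CUBIC); cv2.imwrite('pics/cap.png',im)
E
```

```text
L [0.6176 0.0077] 0.1032 0.6176807572101223
M [0.3906 0.1219] 0.0699 0.4091906147197897Traceback (most recent call last):
  File "<stdin>", line 4, in <module>
  File "h.py", line 25, in bowl
    cs,_=cv2.findContours(m*w,cv2.RETR_EXTERNAL,cv2.CHAIN_APPROX_NONE); k=cv2.convexHull(max(cs,key=cv2.contourArea))[:,0]
                                                                                         ~~~^^^^^^^^^^^^^^^^^^^^^^^^
ValueError: max() iterable argument is empty
```

```bash
sed -i 's/def bowl(c,u,v,z,R):/def bowl(c,u,v,z,R,k1=.1,k0=3):/; s/>0.10\*(r+g+b)\/3+3/>k1*(r+g+b)\/3+k0/' h.py
python3 - <<'E'
from h import *
c=cam('top'); f=.7
print(c[0][201,[200,205,210,215,218,222,228,235]].tolist())
p,r=bowl(c,312*f,288*f,.057,16,.0,4); print('S',p.round(4),r.round(4))
for n,u,v,z in(('cap',582,298,.199),('yellow',569,219,.034),('timer',550,372,.034),('ring',471,350,.045),('shaker',324,352,.131),('nozzle',490,226,.02),('tart',382,214,.029),('handle',528,283,.15),('t1',654,241,.252),('t2',699,236,.252),('t3',714,311,.252),('t4',666,326,.252)):
    print(n,at(c,u*f,v*f,z).round(3))
a=cv2.resize(c[0][170:255,350:450,::-1],None,fx=6,fy=6,interpolation=cv2.INTER_CUBIC)
b=cv2.resize(c[0][185:220,200:235,::-1],None,fx=5,fy=5,interpolation=cv2.INTER_CUBIC)
o=np.zeros((510,780,3),np.uint8);o[:,:600]=a;o[:175,604:779]=b; cv2.imwrite('pics/cap.png',o)
E
```

```text
[[138, 130, 120], [138, 131, 125], [133, 113, 128], [144, 125, 142], [169, 148, 163], [168, 143, 159], [64, 62, 53], [145, 135, 124]]
S [0.5177 0.3315] 0.0347
cap [ 0.473 -0.316]
yellow [ 0.71  -0.345]
timer [ 0.306 -0.282]
ring [ 0.36  -0.079]
shaker [0.347 0.282]
nozzle [ 0.692 -0.135]
tart [0.718 0.153]
handle [ 0.515 -0.203]
t1 [ 0.597 -0.47 ]
t2 [ 0.611 -0.578]
t3 [ 0.439 -0.601]
t4 [ 0.404 -0.487]
```

View pics/cap.png

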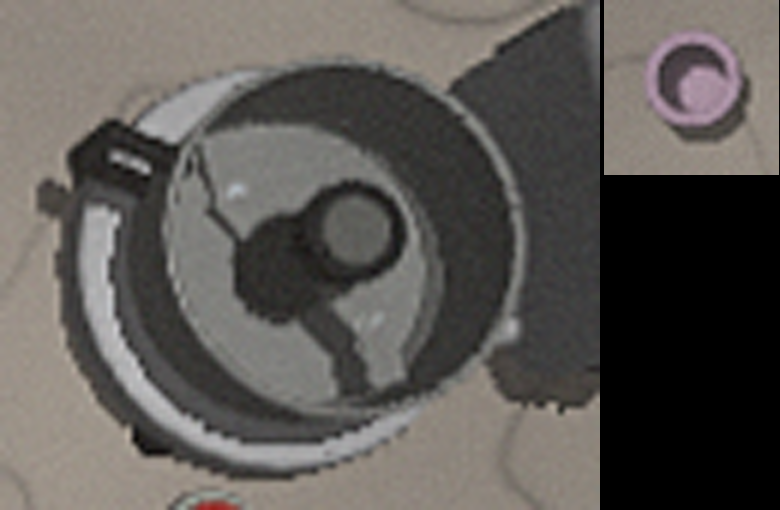

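The crop shows the cap's grey top disc centred at about (358,228), its dark outline reaching right to 405 and up to 180, and the steel rim spanning x 165–522 and y 60–413. I'll turn those points into a spindle position.

```bash
python3 - <<'E'
from h import *
c=cam('top')
def w(u,v,z): return at(c,350+(u+.5)/6-.5,170+(v+.5)/6-.5,z)
R=np.array([w(u,v,.181) for u,v in((165,240),(522,240),(340,61),(343,413),(455,95),(500,340))]); print(R.round(4).tolist(),circ(R))
for p in((358,228),(353,232)): print(w(*p,.199))
C=np.array([w(u,v,.199) for u,v in((405,228),(358,180),(392,194),(396,262),(318,196))]);print(circ(C))
# hypothesis overlay: project circles for candidate spindle
im=cv2.resize(c[0][170:255,350:450,::-1],None,fx=6,fy=6,interpolation=cv2.INTER_CUBIC)
s=np.array(circ(R)[0]); t=np.linspace(0,6.28,80)
for z,r,col in((.181,.103,(0,0,255)),(.199,.028,(0,255,0)),(.165,.028,(255,255,0)),(.058,.125,(255,0,255))):
    q=proj(c,np.c_[s[0]+r*np.cos(t),s[1]+r*np.sin(t),t*0+z]); q=(q-[350,170]+.5)*6-.5
    cv2.polylines(im,[q.astype(int)],True,col,1)
cv2.imwrite('pics/ov.png',im)
E
```

```text
[[0.4711, -0.2198], [0.4733, -0.422], [0.574, -0.3222], [0.376, -0.3166], [0.5554, -0.3874], [0.4171, -0.4068]] (array([ 0.47532375, -0.32230127]), np.float64(0.10105196047244763))
[ 0.47626208 -0.32261938]
[ 0.47401188 -0.31974152]
(array([ 0.47579091, -0.3219811 ]), np.float64(0.027624111572530675))
```

View pics/ov.png

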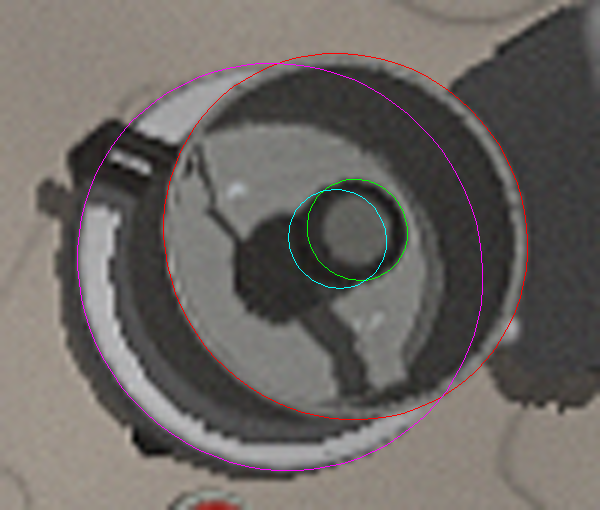

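Spindle ≈ (0.4755, −0.322), and the overlay fits. I'll pinch every bowl on its +x side with the tool's y axis along world x. First move goes above the medium bowl's rim at (0.4576, 0.122), with the fingers partly closed.

>>> {"api": "carry_out", "payload": {"series": [{"travel":[0.39,0.98,0],"delta_rot":[0,0,0.46],"fingers":0.2},{"travel":[0.39,0.98,0],"delta_rot":[0,0,0.46],"fingers":0.2},{"travel":[0.39,0.98,0],"delta_rot":[0,0,0.46],"fingers":0.2},{"travel":[0.39,0.98,0],"delta_rot":[0,0,0.46],"fingers":0.2},{"travel":[0.39,0.98,0],"delta_rot":[0,0,0.46],"fingers":0.2}], "squeeze": 60}}

```text
clock: 0.88
tcp_pos: [0.2417, -0.4184, 0.2313]
orientation: [0.0, 0.959, 0.283, 0.0]
wrist_force: [0.4, -0.9, 0.7]
finger_gap: 0.0341
grip_force: 0.0
```

>>> {"api": "carry_out", "payload": {"series": [{"travel":[0.39,0.98,0],"delta_rot":[0,0,0.46],"fingers":0.2},{"travel":[0.39,0.98,0],"delta_rot":[0,0,0.46],"fingers":0.2},{"travel":[0.39,0.98,0],"delta_rot":[0,0,0.46],"fingers":0.2},{"travel":[0.39,0.98,0],"delta_rot":[0,0,0.46],"fingers":0.2},{"travel":[0.39,0.98,0],"delta_rot":[0,0,0.46],"fingers":0.2}]}}

```text
clock: 1.5
tcp_pos: [0.2904, -0.2959, 0.2313]
orientation: [0.0, 0.92, 0.391, 0.0]
wrist_force: [0.1, 0.1, 0.3]
finger_gap: 0.0338
grip_force: 0.0
```

>>> {"api": "carry_out", "payload": {"series": [{"travel":[0.39,0.98,0],"delta_rot":[0,0,0.46],"fingers":0.2},{"travel":[0.39,0.98,0],"delta_rot":[0,0,0.46],"fingers":0.2},{"travel":[0.39,0.98,0],"delta_rot":[0,0,0.46],"fingers":0.2},{"travel":[0.39,0.98,0],"delta_rot":[0,0,0.46],"fingers":0.2},{"travel":[0.39,0.98,0],"delta_rot":[0,0,0.46],"fingers":0.2}]}}

```text
clock: 2.12
tcp_pos: [0.3392, -0.1734, 0.2314]
orientation: [0.0, 0.87, 0.494, 0.0]
wrist_force: [-0.1, -0.3, -0.1]
finger_gap: 0.0342
grip_force: 0.0
```

>>> {"api": "carry_out", "payload": {"series": [{"travel":[0.39,0.98,0],"delta_rot":[0,0,0.46],"fingers":0.2},{"travel":[0.39,0.98,0],"delta_rot":[0,0,0.46],"fingers":0.2},{"travel":[0.39,0.98,0],"delta_rot":[0,0,0.46],"fingers":0.2},{"travel":[0.39,0.98,0],"delta_rot":[0,0,0.46],"fingers":0.2},{"travel":[0.39,0.98,0],"delta_rot":[0,0,0.46],"fingers":0.2}]}}

```text
clock: 2.75
tcp_pos: [0.3879, -0.0509, 0.2314]
orientation: [0.0, 0.807, 0.59, 0.0]
wrist_force: [0.8, -0.1, -0.2]
finger_gap: 0.0343
grip_force: 0.0
```

>>> {"api": "carry_out", "payload": {"series": [{"travel":[0.39,0.98,0],"delta_rot":[0,0,0.46],"fingers":0.2},{"travel":[0.39,0.98,0],"delta_rot":[0,0,0.46],"fingers":0.2},{"travel":[0.39,0.98,0],"delta_rot":[0,0,0.46],"fingers":0.2},{"travel":[0.39,0.98,0],"delta_rot":[0,0,0.46],"fingers":0.2},{"travel":[0.39,0.98,0],"delta_rot":[0,0,0.46],"fingers":0.2}]}}

```text
clock: 3.38
tcp_pos: [0.4367, 0.0716, 0.2313]
orientation: [0.0, 0.734, 0.679, 0.0]
wrist_force: [-0.3, -0.8, -0.2]
finger_gap: 0.0341
grip_force: 0.0
```

>>> {"api": "carry_out", "payload": {"series": [{"travel":[0.42,1,0],"delta_rot":[0,0,0.39],"fingers":0.2},{"travel":[0.42,1,0],"delta_rot":[0,0,0.39],"fingers":0.2},{"travel":[0,0,-1],"fingers":0.2},{"travel":[0,0,-1],"fingers":0.2},{"travel":[0,0,-1],"fingers":0.2}]}}

```text
invalid input
```

>>> {"api": "carry_out", "payload": {"series": [{"travel":[0,0,-1],"fingers":0.2},{"travel":[0,0,-1],"fingers":0.2},{"travel":[0,0,-1],"fingers":0.2},{"travel":[0,0,-0.5],"fingers":0.2},{"travel":[0,0,-0.27],"fingers":0.2}]}}

```text
invalid input
```

>>> {"api": "carry_out", "payload": {"series": [{"fingers":1},{"fingers":1},{"fingers":1},{"fingers":1}]}}

```text
invalid input
```

>>> {"api": "carry_out", "payload": {"series": [{"travel":[0.42,1,0],"delta_rot":[0,0,0.39],"fingers":0.2},{"travel":[0.42,1,0],"delta_rot":[0,0,0.39],"fingers":0.2},{"travel":[0,0,-1],"delta_rot":[0,0,0],"fingers":0.2},{"travel":[0,0,-1],"delta_rot":[0,0,0],"fingers":0.2},{"travel":[0,0,-1],"delta_rot":[0,0,0],"fingers":0.2}]}}

```text
clock: 4.0
tcp_pos: [0.4574, 0.1209, 0.1556]
orientation: [0.0, 0.707, 0.707, 0.0]
wrist_force: [-0.2, -0.6, -0.1]
finger_gap: 0.0346
grip_force: 0.0
```

>>> {"api": "carry_out", "payload": {"series": [{"travel":[0,0,-1],"delta_rot":[0,0,0],"fingers":0.2},{"travel":[0,0,-1],"delta_rot":[0,0,0],"fingers":0.2},{"travel":[0,0,-1],"delta_rot":[0,0,0],"fingers":0.2},{"travel":[0,0,-0.5],"delta_rot":[0,0,0],"fingers":0.2},{"travel":[0,0,-0.27],"delta_rot":[0,0,0],"fingers":0.2}]}}

```text
clock: 4.62
tcp_pos: [0.4573, 0.1207, 0.0617]
orientation: [-0.0, 0.707, 0.707, -0.0]
wrist_force: [-0.5, -0.7, 0.2]
finger_gap: 0.0339
grip_force: 0.0
```

>>> {"api": "carry_out", "payload": {"series": [{"travel":[0,0,0],"delta_rot":[0,0,0],"fingers":1},{"travel":[0,0,0],"delta_rot":[0,0,0],"fingers":1},{"travel":[0,0,0],"delta_rot":[0,0,0],"fingers":1},{"travel":[0,0,0],"delta_rot":[0,0,0],"fingers":1}]}}

```text
clock: 5.12
tcp_pos: [0.4581, 0.1207, 0.0628]
orientation: [0.001, 0.707, 0.707, 0.001]
wrist_force: [-0.0, -1.2, 4.6]
finger_gap: 0.0085
grip_force: 59.3
```

>>> {"api": "carry_out", "payload": {"series": [{"travel":[0,0,0.5],"delta_rot":[0,0,0],"fingers":1},{"travel":[0,0,1],"delta_rot":[0,0,0],"fingers":1},{"travel":[0,0,1],"delta_rot":[0,0,0],"fingers":1},{"travel":[0,0,1],"delta_rot":[0,0,0],"fingers":1},{"travel":[0,0,1],"delta_rot":[0,0,0],"fingers":1}]}}

```text
clock: 5.75
tcp_pos: [0.4575, 0.1208, 0.1758]
orientation: [0.0, 0.707, 0.707, 0.0]
wrist_force: [-0.5, 0.9, -2.7]
finger_gap: 0.0077
grip_force: 58.6
```

>>> {"api": "carry_out", "payload": {"series": [{"travel":[0.5,-0.3,1],"delta_rot":[0,0,0],"fingers":1},{"travel":[0.95,-0.5,0.2],"delta_rot":[0,0,0],"fingers":1},{"travel":[0.95,-0.5,0],"delta_rot":[0,0,0],"fingers":1},{"travel":[0.95,-0.5,0],"delta_rot":[0,0,0],"fingers":1},{"travel":[0.95,-0.5,0],"delta_rot":[0,0,0],"fingers":1}]}}

```text
clock: 6.38
tcp_pos: [0.5657, 0.0629, 0.2048]
orientation: [0.0, 0.708, 0.707, 0.0]
wrist_force: [0.1, 0.6, -2.8]
finger_gap: 0.007
grip_force: 58.4
```

>>> {"api": "carry_out", "payload": {"series": [{"travel":[0.95,-0.5,0],"delta_rot":[0,0,0],"fingers":1},{"travel":[0.95,-0.5,0],"delta_rot":[0,0,0],"fingers":1},{"travel":[0.95,-0.5,0],"delta_rot":[0,0,0],"fingers":1},{"travel":[0.95,-0.5,0],"delta_rot":[0,0,0],"fingers":1},{"travel":[0.82,-0.26,0],"delta_rot":[0,0,0],"fingers":1}]}}

```text
clock: 7.0
tcp_pos: [0.6813, 0.0061, 0.2045]
orientation: [-0.0, 0.708, 0.706, 0.0]
wrist_force: [-0.4, -0.5, -1.8]
finger_gap: 0.0076
grip_force: 58.4
```

```bash
python3 - <<'E'
from h import *
st()
c=cam('top'); d=cam('side')
p=proj(d,[[.617,.008,.1]])[0]; u,v=int(p[0]),int(p[1]); print(u,v)
a=cv2.resize(c[0][100:260,200:360,::-1],(480,480)); 
u0=min(max(u-50,0),460);v0=min(max(v-100,0),270)
b=cv2.resize(d[0][v0:v0+150,u0:u0+100,::-1],(320,480))
cv2.imwrite('pics/p1.png',np.hstack([a,b]))
E
```

```text
{'clock': 7.0, 'joint_pos': [-0.109, 0.536, 0.319, 1.354, 0.0, 1.464], 'qvel': [-0.045, 0.342, 0.556, 0.215, 0.005, -0.049], 'tau': [-0.153, -62.89, 29.15, -0.218, -0.063, 0.028], 'tcp_pos': [0.681, 0.006, 0.204], 'orientation': [-0.0, 0.708, 0.706, 0.0], 'wrist_force': [-0.37, -0.471, -1.805], 'ft_torque': [0.015, -0.133, -0.046], 'grip_force': 58.449, 'finger_gap': 0.008}
332 204
```

View pics/p1.png

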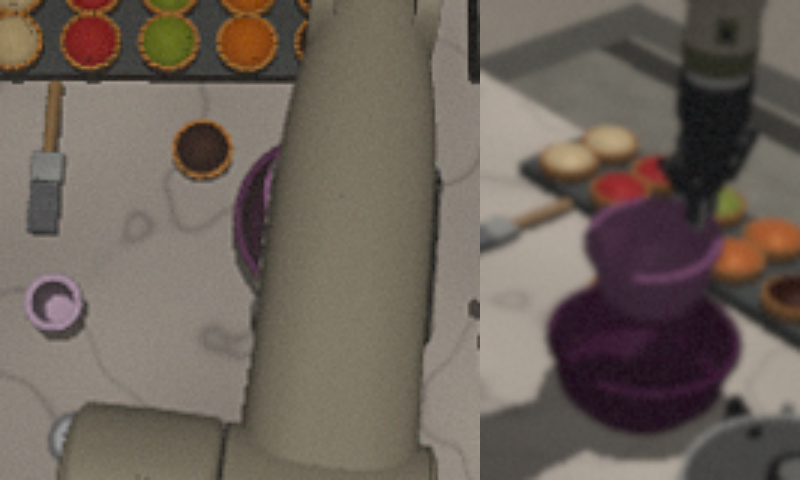

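The side view shows the medium bowl hanging over the large one, roughly level and centred. Lowering it gently and watching the force.

>>> {"api": "carry_out", "payload": {"series": [{"travel":[0,0,-0.9],"delta_rot":[0,0,0],"fingers":1},{"travel":[0,0,-1],"delta_rot":[0,0,0],"fingers":1},{"travel":[0,0,-1],"delta_rot":[0,0,0],"fingers":1},{"travel":[0,0,-1],"delta_rot":[0,0,0],"fingers":1},{"travel":[0,0,-0.6],"delta_rot":[0,0,0],"fingers":1}]}}

```text
clock: 7.72
tcp_pos: [0.679, 0.0072, 0.0907]
orientation: [-0.001, 0.707, 0.707, -0.001]
wrist_force: [0.2, -0.2, -1.1]
finger_gap: 0.0075
grip_force: 58.5
```

>>> {"api": "carry_out", "payload": {"series": [{"travel":[0,0,-0.3],"delta_rot":[0,0,0],"fingers":1},{"travel":[0,0,-0.2],"delta_rot":[0,0,0],"fingers":1}]}}

```text
clock: 7.98
tcp_pos: [0.6807, 0.0068, 0.0799]
orientation: [0.0, 0.707, 0.707, 0.0]
wrist_force: [0.9, -0.2, -3.0]
finger_gap: 0.0078
grip_force: 58.5
```

>>> {"api": "carry_out", "payload": {"series": [{"travel":[0,0,-0.2],"delta_rot":[0,0,0],"fingers":1},{"travel":[0,0,-0.1],"delta_rot":[0,0,0],"fingers":1}]}}

```text
clock: 8.22
tcp_pos: [0.683, 0.0065, 0.0742]
orientation: [0.002, 0.707, 0.707, 0.002]
wrist_force: [4.3, 0.6, 6.9]
finger_gap: 0.0073
grip_force: 62.9
```

>>> {"api": "carry_out", "payload": {"series": [{"travel":[0,0,-0.12],"delta_rot":[0,0,0],"fingers":1},{"travel":[0,0,0],"delta_rot":[0,0,0],"fingers":1}]}}

```text
clock: 8.48
tcp_pos: [0.6842, 0.0064, 0.0725]
orientation: [0.003, 0.707, 0.707, 0.003]
wrist_force: [4.6, 0.3, 8.1]
finger_gap: 0.0077
grip_force: 67.4
```

>>> {"api": "carry_out", "payload": {"series": [{"travel":[0,0,-0.12],"delta_rot":[0,0,0],"fingers":1},{"travel":[-0.04,0,-0.05],"delta_rot":[0,0,0],"fingers":1},{"travel":[0,0,0],"delta_rot":[0,0,0],"fingers":0.75},{"travel":[0,0,0],"delta_rot":[0,0,0],"fingers":0.6},{"travel":[0,0,0],"delta_rot":[0,0,0],"fingers":0.6}]}}

```text
clock: 9.1
tcp_pos: [0.6788, 0.0068, 0.0643]
orientation: [-0.001, 0.707, 0.707, -0.0]
wrist_force: [0.3, -0.4, 0.9]
finger_gap: 0.017
grip_force: 0.2
```

>>> {"api": "carry_out", "payload": {"series": [{"travel":[0,0,0.4],"delta_rot":[0,0,0],"fingers":0.6},{"travel":[0,0,1],"delta_rot":[0,0,0],"fingers":0.6},{"travel":[0,0,1],"delta_rot":[0,0,0],"fingers":0.2},{"travel":[0,0,1],"delta_rot":[0,0,0],"fingers":0.2},{"travel":[0,1,1],"delta_rot":[0,0,0],"fingers":0.2}]}}

```text
clock: 9.72
tcp_pos: [0.6792, 0.0304, 0.176]
orientation: [-0.0, 0.708, 0.706, -0.0]
wrist_force: [0.3, -0.1, -0.2]
finger_gap: 0.0341
grip_force: 0.0
```

>>> {"api": "carry_out", "payload": {"series": [{"travel":[-0.43,1,0],"delta_rot":[0,0,0],"fingers":0.2},{"travel":[-0.43,1,0],"delta_rot":[0,0,0],"fingers":0.2},{"travel":[-0.43,1,0],"delta_rot":[0,0,0],"fingers":0.2},{"travel":[-0.43,1,0],"delta_rot":[0,0,0],"fingers":0.2},{"travel":[-0.43,1,0],"delta_rot":[0,0,0],"fingers":0.2}]}}

```text
clock: 10.35
tcp_pos: [0.6232, 0.1585, 0.173]
orientation: [-0.001, 0.707, 0.707, -0.001]
wrist_force: [0.1, -0.9, -0.1]
finger_gap: 0.0341
grip_force: 0.0
```

>>> {"api": "carry_out", "payload": {"series": [{"travel":[-0.43,1,0],"delta_rot":[0,0,0],"fingers":0.2},{"travel":[-0.43,1,0],"delta_rot":[0,0,0],"fingers":0.2},{"travel":[-0.43,1,0],"delta_rot":[0,0,0],"fingers":0.2},{"travel":[-0.43,1,0],"delta_rot":[0,0,0],"fingers":0.2},{"travel":[-0.43,1,0],"delta_rot":[0,0,0],"fingers":0.2}]}}

```text
clock: 10.98
tcp_pos: [0.5693, 0.283, 0.1731]
orientation: [-0.001, 0.707, 0.707, -0.001]
wrist_force: [-0.6, -0.3, 0.3]
finger_gap: 0.0343
grip_force: 0.0
```

```bash
python3 - <<'E'
from h import *
c=cam('top'); d=cam('side')
print('L',bowl(c,438*.7,250*.7,.083,40))
a=cv2.resize(c[0][125:225,255:355,::-1],(480,480),interpolation=cv2.INTER_CUBIC)
b=cv2.resize(d[0][170:260,280:380,::-1],(320,288))
o=np.zeros((480,800,3),np.uint8);o[:,:480]=a;o[:288,480:]=b
cv2.imwrite('pics/p2.png',o)
E
```

```text
L (array([0.61765682, 0.00755785]), np.float64(0.10311612770862524))
```

View pics/p2.png

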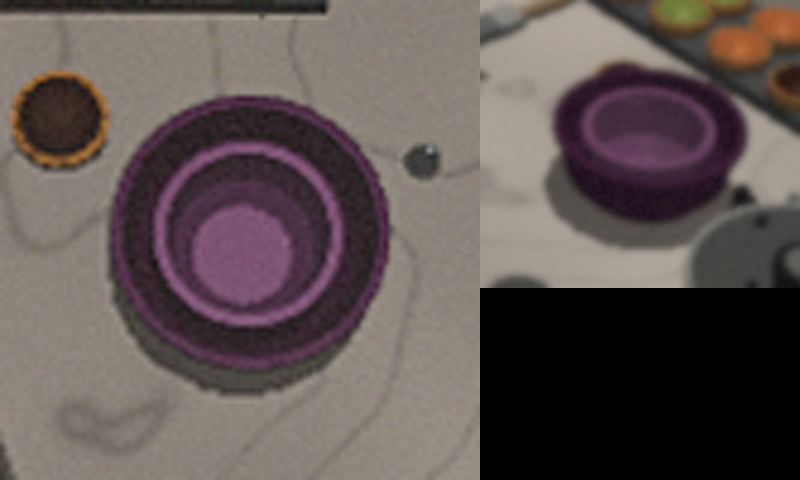

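Top view: the medium rim is centred at crop (249,233) and the large rim at (250,232), so the medium is nested, concentric and level in both views. Next is the small bowl.

>>> {"api": "carry_out", "payload": {"series": [{"travel":[-0.4,0.97,0],"delta_rot":[0,0,0],"fingers":0.2},{"travel":[-0.41,0.97,0],"delta_rot":[0,0,0],"fingers":0.2},{"travel":[0,0,-1],"delta_rot":[0,0,0],"fingers":0.2},{"travel":[0,0,-1],"delta_rot":[0,0,0],"fingers":0.2},{"travel":[0,0,-0.8],"delta_rot":[0,0,0],"fingers":0.2}], "squeeze": 70}}

```text
clock: 11.7
tcp_pos: [0.55, 0.3296, 0.1025]
orientation: [-0.0, 0.707, 0.707, -0.001]
wrist_force: [0.3, -0.3, -0.2]
finger_gap: 0.0342
grip_force: 0.0
```

>>> {"api": "carry_out", "payload": {"series": [{"travel":[0,0,-0.8],"delta_rot":[0,0,0],"fingers":0.2},{"travel":[0,0,-0.8],"delta_rot":[0,0,0],"fingers":0.2},{"travel":[0,0,-0.5],"delta_rot":[0,0,0],"fingers":0.2},{"travel":[0,0,-0.18],"delta_rot":[0,0,0],"fingers":0.2},{"travel":[0,0,0],"delta_rot":[0,0,0],"fingers":0.2}]}}

```text
clock: 12.32
tcp_pos: [0.5516, 0.3301, 0.0478]
orientation: [0.0, 0.707, 0.707, -0.0]
wrist_force: [0.2, -0.1, 0.1]
finger_gap: 0.0341
grip_force: 0.0
```

```bash
python3 - <<'E'
from h import *
c=cam('top'); print(at(c,306.6,173.3,.077))
E
```

```text
[0.61689378 0.00745578]
```

>>> {"api": "carry_out", "payload": {"series": [{"travel":[-0.1,0.04,-0.05],"delta_rot":[0,0,0],"fingers":0.4},{"travel":[0,0,0],"delta_rot":[0,0,0],"fingers":1},{"travel":[0,0,0],"delta_rot":[0,0,0],"fingers":1},{"travel":[0,0,0],"delta_rot":[0,0,0],"fingers":1}]}}

```text
clock: 12.88
tcp_pos: [0.5489, 0.3316, 0.0475]
orientation: [-0.0, 0.707, 0.707, 0.0]
wrist_force: [-2.5, 0.9, 5.5]
finger_gap: 0.0095
grip_force: 64.7
```

>>> {"api": "carry_out", "payload": {"series": [{"travel":[0,0,0.5],"delta_rot":[0,0,0],"fingers":1},{"travel":[0,0,1],"delta_rot":[0,0,0],"fingers":1},{"travel":[0,0,1],"delta_rot":[0,0,0],"fingers":1},{"travel":[0,0,1],"delta_rot":[0,0,0],"fingers":1},{"travel":[0,0,1],"delta_rot":[0,0,0],"fingers":1}]}}

```text
clock: 13.5
tcp_pos: [0.5496, 0.3312, 0.1606]
orientation: [0.0, 0.708, 0.707, 0.0]
wrist_force: [-0.5, -0.1, -1.3]
finger_gap: 0.0092
grip_force: 66.5
```

>>> {"api": "carry_out", "payload": {"series": [{"travel":[0.29,-0.9,0.4],"delta_rot":[0,0,0],"fingers":1},{"travel":[0.29,-1,0.4],"delta_rot":[0,0,0],"fingers":1},{"travel":[0.29,-1,0.2],"delta_rot":[0,0,0],"fingers":1},{"travel":[0.29,-1,0],"delta_rot":[0,0,0],"fingers":1},{"travel":[0.29,-1,0],"delta_rot":[0,0,0],"fingers":1}]}}

```text
clock: 14.12
tcp_pos: [0.5858, 0.2065, 0.184]
orientation: [0.0, 0.708, 0.706, -0.0]
wrist_force: [0.8, 0.1, -1.9]
finger_gap: 0.0092
grip_force: 66.5
```

>>> {"api": "carry_out", "payload": {"series": [{"travel":[0.29,-1,0],"delta_rot":[0,0,0],"fingers":1},{"travel":[0.29,-1,0],"delta_rot":[0,0,0],"fingers":1},{"travel":[0.29,-1,0],"delta_rot":[0,0,0],"fingers":1},{"travel":[0.29,-1,0],"delta_rot":[0,0,0],"fingers":1},{"travel":[0.29,-1,0],"delta_rot":[0,0,0],"fingers":1}]}}

```text
clock: 14.75
tcp_pos: [0.6217, 0.0814, 0.1838]
orientation: [0.0, 0.708, 0.706, -0.0]
wrist_force: [0.4, 0.6, -2.1]
finger_gap: 0.0089
grip_force: 66.5
```

>>> {"api": "carry_out", "payload": {"series": [{"travel":[0.29,-1,0],"delta_rot":[0,0,0],"fingers":1},{"travel":[0.29,-1,0],"delta_rot":[0,0,0],"fingers":1},{"travel":[0.29,-0.8,0],"delta_rot":[0,0,0],"fingers":1},{"travel":[0.05,-0.25,0],"delta_rot":[0,0,0],"fingers":1},{"travel":[0,0,0],"delta_rot":[0,0,0],"fingers":1}]}}

```text
clock: 15.38
tcp_pos: [0.6446, 0.0071, 0.1839]
orientation: [-0.0, 0.708, 0.706, -0.0]
wrist_force: [-0.4, 0.6, -2.2]
finger_gap: 0.0091
grip_force: 66.5
```

>>> {"api": "carry_out", "payload": {"series": [{"travel":[0,0,-0.9],"delta_rot":[0,0,0],"fingers":1},{"travel":[0,0,-1],"delta_rot":[0,0,0],"fingers":1},{"travel":[0,0,-1],"delta_rot":[0,0,0],"fingers":1},{"travel":[0,0,-0.9],"delta_rot":[0,0,0],"fingers":1},{"travel":[0,0,-0.6],"delta_rot":[0,0,0],"fingers":1}]}}

```text
clock: 16.0
tcp_pos: [0.6439, 0.0087, 0.0729]
orientation: [-0.001, 0.707, 0.707, -0.0]
wrist_force: [0.8, -0.9, 0.1]
finger_gap: 0.0089
grip_force: 66.5
```

>>> {"api": "carry_out", "payload": {"series": [{"travel":[0,0,-0.25],"delta_rot":[0,0,0],"fingers":1},{"travel":[0,0,-0.1],"delta_rot":[0,0,0],"fingers":1}]}}

```text
clock: 16.25
tcp_pos: [0.6449, 0.0077, 0.0655]
orientation: [0.0, 0.707, 0.707, 0.0]
wrist_force: [0.8, 0.6, 0.1]
finger_gap: 0.009
grip_force: 66.5
```

>>> {"api": "carry_out", "payload": {"series": [{"travel":[0,0,-0.12],"delta_rot":[0,0,0],"fingers":1},{"travel":[0,0,0],"delta_rot":[0,0,0],"fingers":1}]}}

```text
clock: 16.5
tcp_pos: [0.645, 0.0074, 0.0627]
orientation: [0.0, 0.707, 0.707, 0.0]
wrist_force: [-0.1, -1.2, 0.4]
finger_gap: 0.009
grip_force: 66.5
```

>>> {"api": "carry_out", "payload": {"series": [{"travel":[0,0,-0.12],"delta_rot":[0,0,0],"fingers":1},{"travel":[0,0,0],"delta_rot":[0,0,0],"fingers":1}]}}

```text
clock: 16.75
tcp_pos: [0.6446, 0.0074, 0.0592]
orientation: [-0.0, 0.707, 0.707, -0.0]
wrist_force: [-0.3, 0.6, -0.8]
finger_gap: 0.0089
grip_force: 66.5
```

>>> {"api": "carry_out", "payload": {"series": [{"travel":[0,0,-0.1],"delta_rot":[0,0,0],"fingers":1},{"travel":[0,0,0],"delta_rot":[0,0,0],"fingers":1}]}}

```text
clock: 17.0
tcp_pos: [0.6447, 0.0075, 0.0567]
orientation: [-0.0, 0.707, 0.707, -0.0]
wrist_force: [-0.7, 0.5, -0.7]
finger_gap: 0.0093
grip_force: 66.5
```

>>> {"api": "carry_out", "payload": {"series": [{"travel":[0,0,-0.08],"delta_rot":[0,0,0],"fingers":1},{"travel":[0,0,0],"delta_rot":[0,0,0],"fingers":1}]}}

```text
clock: 17.25
tcp_pos: [0.6455, 0.0077, 0.0559]
orientation: [0.001, 0.707, 0.707, 0.001]
wrist_force: [-0.1, 0.4, 4.4]
finger_gap: 0.0091
grip_force: 68.9
```

>>> {"api": "carry_out", "payload": {"series": [{"travel":[0,0,0],"delta_rot":[0,0,0],"fingers":0.75},{"travel":[0,0,0],"delta_rot":[0,0,0],"fingers":0.6},{"travel":[0,0,0],"delta_rot":[0,0,0],"fingers":0.6}]}}

```text
clock: 17.62
tcp_pos: [0.6442, 0.0074, 0.0543]
orientation: [-0.0, 0.708, 0.707, -0.0]
wrist_force: [0.2, 0.1, 0.1]
finger_gap: 0.0173
grip_force: 0.0
```

>>> {"api": "carry_out", "payload": {"series": [{"travel":[0,0,0.4],"delta_rot":[0,0,0],"fingers":0.6},{"travel":[0,0,1],"delta_rot":[0,0,0],"fingers":0.6},{"travel":[0,0,1],"delta_rot":[0,0,0],"fingers":0.6},{"travel":[0,0,1],"delta_rot":[0,0,0],"fingers":-1},{"travel":[0,0,1],"delta_rot":[0,0,0],"fingers":-1}]}}

```text
clock: 18.25
tcp_pos: [0.6447, 0.0074, 0.1663]
orientation: [0.0, 0.707, 0.707, 0.0]
wrist_force: [0.6, -0.4, -0.2]
finger_gap: 0.0528
grip_force: 0.0
```

>>> {"api": "carry_out", "payload": {"series": [{"travel":[-0.3,-0.5,1],"delta_rot":[0,0,0.4],"fingers":-1},{"travel":[-0.5,-1,1],"delta_rot":[0,0,0.4],"fingers":-1},{"travel":[-0.5,-1,1],"delta_rot":[0,0,0.4],"fingers":-1},{"travel":[-0.5,-1,0.8],"delta_rot":[0,0,0.4],"fingers":-1},{"travel":[-0.5,-1,0],"delta_rot":[0,0,0.4],"fingers":-1}]}}

```text
clock: 18.88
tcp_pos: [0.5877, -0.1061, 0.2627]
orientation: [0.002, 0.633, 0.774, 0.001]
wrist_force: [0.2, 0.5, -0.6]
finger_gap: 0.0854
grip_force: 0.0
```

>>> {"api": "carry_out", "payload": {"series": [{"travel":[-0.5,-1,0],"delta_rot":[0,0,0.5],"fingers":-1},{"travel":[-0.5,-1,0],"delta_rot":[0,0,0.5],"fingers":-1},{"travel":[-0.5,-1,0],"delta_rot":[0,0,0.5],"fingers":-1},{"travel":[-0.5,-1,0],"delta_rot":[0,0,0.5],"fingers":-1},{"travel":[-0.5,-1,0],"delta_rot":[0,0,0.5],"fingers":-1}]}}

```text
clock: 19.5
tcp_pos: [0.5241, -0.2308, 0.2605]
orientation: [0.0, 0.531, 0.847, -0.0]
wrist_force: [0.1, 0.1, 0.5]
finger_gap: 0.0852
grip_force: 0.0
```

>>> {"api": "carry_out", "payload": {"series": [{"travel":[-0.5,-1,0],"delta_rot":[0,0,0.5],"fingers":-1},{"travel":[-0.5,-1,0],"delta_rot":[0,0,0.5],"fingers":-1},{"travel":[-0.5,-1,0],"delta_rot":[0,0,0.5],"fingers":-1},{"travel":[-0.4,-0.6,0],"delta_rot":[0,0,0],"fingers":-1},{"travel":[0,0,0],"delta_rot":[0,0,0],"fingers":-1}]}}

```text
clock: 20.12
tcp_pos: [0.4766, -0.3207, 0.26]
orientation: [0.0, 0.468, 0.884, 0.0]
wrist_force: [-0.4, 0.1, -0.2]
finger_gap: 0.0854
grip_force: 0.0
```

```bash
python3 - <<'E'
from h import *
st()
c=cam('top'); d=cam('side')
a=cv2.resize(c[0][125:225,255:355,::-1],(400,400),interpolation=cv2.INTER_CUBIC)
b=cv2.resize(d[0][150:350,270:470,::-1],(400,400),interpolation=cv2.INTER_CUBIC)
cv2.imwrite('pics/p3.png',np.hstack([a,b]))
E
```

```text
{'clock': 20.125, 'joint_pos': [-0.732, 0.307, 0.107, 1.371, 0.0, 0.242], 'qvel': [0.028, -0.001, -0.005, 0.001, 0.012, 0.011], 'tau': [-0.953, -47.748, 30.167, -0.057, -0.125, -0.108], 'tcp_pos': [0.477, -0.321, 0.26], 'orientation': [0.0, 0.468, 0.884, 0.0], 'wrist_force': [-0.369, 0.076, -0.198], 'ft_torque': [0.01, -0.029, 0.041], 'grip_force': 0.0, 'finger_gap': 0.085}
```

View pics/p3.png

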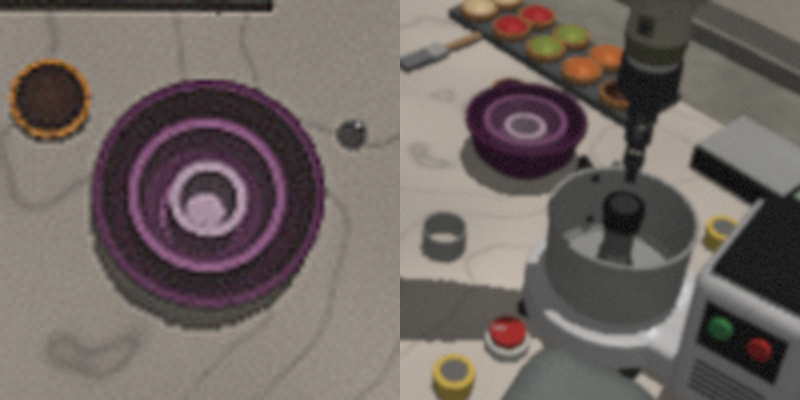

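Both views show all three bowls nested, level and roughly concentric at crop (208,195). The side view shows the cap top at crop (626,203), which I'll use to check the spindle position.

```bash
python3 - <<'E'
from h import *
d=cam('side')
print(at(d,382.7,251.3,.199), proj(d,[[.4755,-.322,.199]]))
E
```

```text
[ 0.47843328 -0.32235457] [[381.87384089 251.68096764]]
```

>>> {"api": "carry_out", "payload": {"series": [{"travel":[-0.04,-0.05,-1],"delta_rot":[0,0,0],"fingers":-1},{"travel":[0,0,-1],"delta_rot":[0,0,0],"fingers":-1},{"travel":[0,0,-1],"delta_rot":[0,0,0],"fingers":-1},{"travel":[0,0,-0.6],"delta_rot":[0,0,0],"fingers":-1},{"travel":[0,0,-0.35],"delta_rot":[0,0,0],"fingers":-1}], "squeeze": 40}}

```text
clock: 20.9
tcp_pos: [0.4764, -0.3206, 0.1604]
orientation: [-0.0, 0.467, 0.884, 0.0]
wrist_force: [1.0, 0.8, -0.4]
finger_gap: 0.0854
grip_force: 0.0
```

>>> {"api": "carry_out", "payload": {"series": [{"travel":[0,0,0],"delta_rot":[0,0,0],"fingers":1},{"travel":[0,0,0],"delta_rot":[0,0,0],"fingers":1},{"travel":[0,0,0],"delta_rot":[0,0,0],"fingers":1},{"travel":[0,0,0],"delta_rot":[0,0,0],"fingers":1}]}}

```text
clock: 21.4
tcp_pos: [0.4768, -0.3217, 0.1621]
orientation: [0.001, 0.467, 0.884, -0.0]
wrist_force: [0.2, 0.7, 4.7]
finger_gap: 0.0551
grip_force: 42.4
```

```bash
python3 -c "
from h import *
st()"
```

```text
{'clock': 21.4, 'joint_pos': [-0.733, 0.34, -0.087, 1.141, 0.0, 0.239], 'qvel': [0.002, -0.0, -0.002, 0.0, 0.0, -0.0], 'tau': [-0.311, -46.077, 27.306, -0.136, -0.11, 0.001], 'tcp_pos': [0.477, -0.322, 0.162], 'orientation': [0.001, 0.467, 0.884, -0.0], 'wrist_force': [0.157, 0.698, 4.706], 'ft_torque': [0.14, -0.002, 0.018], 'grip_force': 42.444, 'finger_gap': 0.055}
```

Cap gripped (gap 55 mm). Trying counter-clockwise first, a small turn.

>>> {"api": "carry_out", "payload": {"series": [{"travel":[0,0,0],"delta_rot":[0,0,0.6],"fingers":1},{"travel":[0,0,0],"delta_rot":[0,0,0.6],"fingers":1},{"travel":[0,0,0],"delta_rot":[0,0,0.6],"fingers":1}]}}

```text
clock: 21.78
tcp_pos: [0.4783, -0.3228, 0.1622]
orientation: [0.003, 0.386, 0.922, -0.0]
wrist_force: [5.9, -1.0, 0.1]
finger_gap: 0.055
grip_force: 43.3
```

```bash
python3 -c "
from h import *
st()"
```

```text
{'clock': 21.775, 'joint_pos': [-0.734, 0.341, -0.086, 1.138, 0.001, 0.06], 'qvel': [-0.0, 0.004, 0.004, -0.01, 0.007, -0.465], 'tau': [0.632, -48.385, 25.703, 2.62, -0.786, -1.097], 'tcp_pos': [0.478, -0.323, 0.162], 'orientation': [0.003, 0.386, 0.922, -0.0], 'wrist_force': [5.931, -0.969, 0.064], 'ft_torque': [0.024, -0.883, -1.96], 'grip_force': 43.287, 'finger_gap': 0.055}
```

The torque is −1.96 N m, so counter-clockwise binds. Going clockwise.

>>> {"api": "carry_out", "payload": {"series": [{"travel":[0,0,0],"delta_rot":[0,0,-0.6],"fingers":1},{"travel":[0,0,0],"delta_rot":[0,0,-0.8],"fingers":1},{"travel":[0,0,0],"delta_rot":[0,0,-0.8],"fingers":1},{"travel":[0,0,0],"delta_rot":[0,0,-0.8],"fingers":1},{"travel":[0,0,0],"delta_rot":[0,0,-0.8],"fingers":1}]}}

```text
clock: 22.4
tcp_pos: [0.4766, -0.3222, 0.1621]
orientation: [0.001, 0.554, 0.832, -0.001]
wrist_force: [-0.8, -1.6, 4.2]
finger_gap: 0.0549
grip_force: 43.6
```

```bash
python3 -c "
from h import *
st()"
```

```text
{'clock': 22.4, 'joint_pos': [-0.734, 0.34, -0.087, 1.141, -0.001, 0.441], 'qvel': [-0.001, 0.0, -0.0, -0.0, -0.001, 0.637], 'tau': [0.764, -46.249, 27.16, 0.042, 0.396, -0.578], 'tcp_pos': [0.477, -0.322, 0.162], 'orientation': [0.001, 0.554, 0.832, -0.001], 'wrist_force': [-0.836, -1.626, 4.163], 'ft_torque': [-0.172, 0.182, 0.028], 'grip_force': 43.578, 'finger_gap': 0.055}
```

Torque is near zero, so it turns freely clockwise. Continuing.

>>> {"api": "carry_out", "payload": {"series": [{"travel":[0,0,0],"delta_rot":[0,0,-1],"fingers":1},{"travel":[0,0,0],"delta_rot":[0,0,-1],"fingers":1},{"travel":[0,0,0],"delta_rot":[0,0,-1],"fingers":1},{"travel":[0,0,0],"delta_rot":[0,0,-1],"fingers":1},{"travel":[0,0,0],"delta_rot":[0,0,-1],"fingers":1}]}}

```text
clock: 23.02
tcp_pos: [0.4753, -0.3238, 0.1622]
orientation: [0.001, 0.743, 0.669, -0.002]
wrist_force: [-5.5, -6.2, 4.5]
finger_gap: 0.0548
grip_force: 43.6
```

>>> {"api": "carry_out", "payload": {"series": [{"travel":[0,0,0],"delta_rot":[0,0,-1],"fingers":1},{"travel":[0,0,0],"delta_rot":[0,0,-1],"fingers":1},{"travel":[0,0,0],"delta_rot":[0,0,-1],"fingers":1},{"travel":[0,0,0],"delta_rot":[0,0,-1],"fingers":1},{"travel":[0,0,0],"delta_rot":[0,0,-1],"fingers":1}]}}

```text
clock: 23.65
tcp_pos: [0.4735, -0.3237, 0.1622]
orientation: [0.001, 0.886, 0.464, -0.003]
wrist_force: [-12.6, -6.4, 8.1]
finger_gap: 0.0549
grip_force: 43.8
```

>>> {"api": "carry_out", "payload": {"series": [{"travel":[0,0,0],"delta_rot":[0,0,-1],"fingers":1},{"travel":[0,0,0],"delta_rot":[0,0,-1],"fingers":1},{"travel":[0,0,0],"delta_rot":[0,0,-1],"fingers":1},{"travel":[0,0,0],"delta_rot":[0,0,-1],"fingers":1},{"travel":[0,0,0],"delta_rot":[0,0,-1],"fingers":1}]}}

```text
clock: 24.28
tcp_pos: [0.4719, -0.3226, 0.1621]
orientation: [0.001, 0.973, 0.23, -0.004]
wrist_force: [-16.1, -2.6, 11.5]
finger_gap: 0.055
grip_force: 44.0
```

>>> {"api": "carry_out", "payload": {"series": [{"travel":[0,0,0],"delta_rot":[0,0,-1],"fingers":1},{"travel":[0,0,0],"delta_rot":[0,0,-1],"fingers":1},{"travel":[0,0,0],"delta_rot":[0,0,-1],"fingers":1},{"travel":[0,0,0],"delta_rot":[0,0,-1],"fingers":1},{"travel":[0,0,0],"delta_rot":[0,0,0],"fingers":1}]}}

```text
clock: 24.9
tcp_pos: [0.4709, -0.3205, 0.1623]
orientation: [-0.0, 0.999, 0.034, -0.005]
wrist_force: [-20.0, 2.2, 16.0]
finger_gap: 0.055
grip_force: 44.3
```

```bash
python3 -c "
from h import *
st()"
```

```text
{'clock': 24.9, 'joint_pos': [-0.735, 0.338, -0.09, 1.15, -0.006, 2.339], 'qvel': [0.002, 0.0, -0.001, -0.001, -0.001, -0.022], 'tau': [4.842, -39.74, 30.897, -6.545, 2.929, 0.328], 'tcp_pos': [0.471, -0.321, 0.162], 'orientation': [-0.0, 0.999, 0.034, -0.005], 'wrist_force': [-19.987, 2.238, 16.019], 'ft_torque': [0.493, 3.496, 0.117], 'grip_force': 44.328, 'finger_gap': 0.055}
```

The cap has turned about 126° from its seat. I'll relax the side load, then lift slowly.

>>> {"api": "carry_out", "payload": {"series": [{"travel":[-0.12,0,0.05],"delta_rot":[0,0,0],"fingers":1},{"travel":[-0.08,0.02,0.08],"delta_rot":[0,0,0],"fingers":1},{"travel":[0,0,0.1],"delta_rot":[0,0,0],"fingers":1},{"travel":[0,0,0.1],"delta_rot":[0,0,0],"fingers":1}]}}

```text
clock: 25.4
tcp_pos: [0.4708, -0.3203, 0.1689]
orientation: [-0.001, 0.999, 0.035, -0.001]
wrist_force: [-3.1, 1.2, -2.7]
finger_gap: 0.0546
grip_force: 43.5
```

```bash
python3 -c "
from h import *
st()"
```

```text
{'clock': 25.4, 'joint_pos': [-0.738, 0.329, -0.086, 1.157, -0.0, 2.333], 'qvel': [-0.0, -0.015, 0.044, 0.049, 0.002, 0.001], 'tau': [0.119, -50.008, 31.617, -1.256, 0.271, 0.055], 'tcp_pos': [0.471, -0.32, 0.169], 'orientation': [-0.001, 0.999, 0.035, -0.001], 'wrist_force': [-3.131, 1.242, -2.651], 'ft_torque': [0.196, 0.554, 0.042], 'grip_force': 43.468, 'finger_gap': 0.055}
```

>>> {"api": "carry_out", "payload": {"series": [{"travel":[0,0,0.2],"delta_rot":[0,0,0],"fingers":1},{"travel":[0,0,0.3],"delta_rot":[0,0,0],"fingers":1},{"travel":[0,0,0.3],"delta_rot":[0,0,0],"fingers":1},{"travel":[0,0,0.4],"delta_rot":[0,0,0],"fingers":1}], "squeeze": 60}}

```text
clock: 25.9
tcp_pos: [0.4716, -0.321, 0.2004]
orientation: [0.0, 0.999, 0.035, 0.0]
wrist_force: [-0.7, 0.6, -0.8]
finger_gap: 0.0545
grip_force: 63.5
```

>>> {"api": "carry_out", "payload": {"series": [{"travel":[0,0,0.6],"delta_rot":[0,0,0],"fingers":1},{"travel":[0,0,0.8],"delta_rot":[0,0,0],"fingers":1},{"travel":[0,0,0.8],"delta_rot":[0,0,0],"fingers":1},{"travel":[0,0,0.7],"delta_rot":[0,0,0],"fingers":1},{"travel":[0,0,0.4],"delta_rot":[0,0,0],"fingers":1}]}}

```text
clock: 26.52
tcp_pos: [0.4716, -0.3211, 0.2837]
orientation: [0.001, 0.999, 0.035, 0.001]
wrist_force: [0.5, -0.2, -1.4]
finger_gap: 0.0545
grip_force: 63.5
```

>>> {"api": "carry_out", "payload": {"series": [{"travel":[0,0,0],"delta_rot":[0,0,0],"fingers":1},{"travel":[0,0,0],"delta_rot":[0,0,0],"fingers":1}]}}

```text
clock: 26.78
tcp_pos: [0.471, -0.3206, 0.2812]
orientation: [-0.0, 0.999, 0.035, -0.0]
wrist_force: [-0.2, 0.4, -1.7]
finger_gap: 0.0544
grip_force: 63.5
```

```bash
python3 - <<'E'
from h import *
st()
c=cam('top'); d=cam('side')
a=cv2.resize(c[0][90:290,200:500,::-1],(400,267),interpolation=cv2.INTER_CUBIC)
b=cv2.resize(d[0][130:330,280:480,::-1],(400,400),interpolation=cv2.INTER_CUBIC)
o=np.zeros((400,800,3),np.uint8);o[:267,:400]=a;o[:,400:]=b
cv2.imwrite('pics/p4.png',o)
E
```

```text
{'clock': 26.775, 'joint_pos': [-0.738, 0.296, 0.144, 1.419, -0.0, 2.333], 'qvel': [-0.001, 0.005, -0.008, -0.0, -0.0, -0.0], 'tau': [0.015, -48.701, 31.14, 0.012, 0.004, 0.0], 'tcp_pos': [0.471, -0.321, 0.281], 'orientation': [-0.0, 0.999, 0.035, -0.0], 'wrist_force': [-0.178, 0.366, -1.676], 'ft_torque': [-0.04, 0.002, 0.025], 'grip_force': 63.508, 'finger_gap': 0.054}
```

View pics/p4.png

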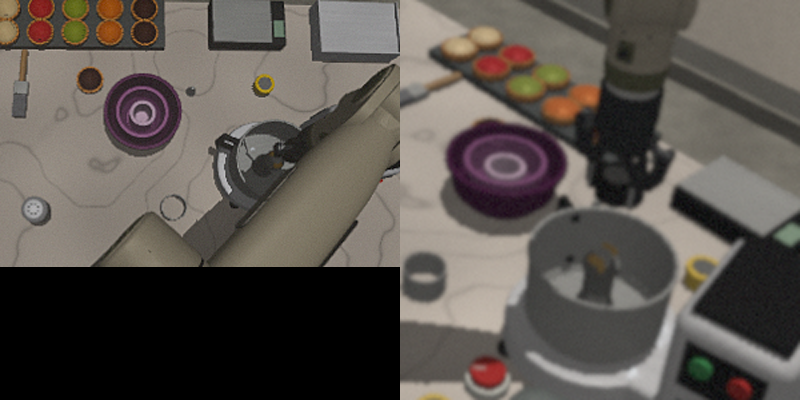

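The cap is held in the gripper at crop (620,185), clear above the cutter. The bare brass spindle shows at (600,260), and the bowls are still nested. Handing in.

```bash
python3 -c "
from workcell import env
print(env.hand_in())"
```

```text
the job is handed in; nothing more can be done
None
```

The three bowls are nested level on the worktop, and the cap came off clockwise (counter-clockwise bound); the gripper holds it about 10 cm above the cutter bowl's rim, and the job was handed in at about 27 s, with no verdict returned.

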